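# Release the shaker's transit lock

## Robot

A 6-joint arm with a two-finger parallel gripper is mounted at the origin on a cart in front of the work surface, level with it; the furniture and walls round the work are solid. World frame = base frame: x ahead of the robot, y to its left, z up, the work surface at z = 0. Lengths are in mm, angles in rad, forces in N, time in s.
With the tool pointing down it reaches from about 200 to 875 mm from the base axis. Payload 3.4 kg.
Tool frame: the origin (TCP) lies on the centre line of the jaws, within the pads' length; the fingertips stand 22 mm ahead of it and the grasp point (between the pads) lies 3 mm ahead of it; y points along the fingers, z is the direction in which the jaws open and shut, and the axes are right-handed (so a half turn about y gives the same grasp; the last joint's range is limited). The gripper opens to 94 mm and grips with 3 to 60 N. Pads are 16 mm wide; open, the fingers measure 119 mm over their backs; the gripper's body (75 mm by 177 mm) begins 78 mm behind the grasp point.
Start: joints at [-1.461, 0.276, 1.505, -0, 1.361, -0.121], TCP at [131.531, -559.788, 227.493] pointing down, gripper open.
Joint ranges: [-2.89, 2.89], [-0.75, 2.08], [0.22, 2.7], [-1.18, 4.32], [0.11, 2.71], [-2.7, 2.7]. Speed limits (rad/s): [2.57, 2.57, 3.14, 3.14, 3.14, 3.14].

## Interface

Orientations are given as a unit quaternion [w, x, y, z].
In Python, from bench import arm, viewer, ticket gives the robot as it stands.
- The arm moves only by the tool servo_tool, never from a script. Its argument "plan" is a list of rows, each a list of 3 entries, a list of its own where there are three numbers: the turn, a rotation vector about the tool's x, y, z in rad, then the shift along the tool's x, y, z in m, then the opening, from 0 (shut) to 1 (fully open). In form: [[[rx, ry, rz], [x, y, z], jaw], ...]. A call has 1 to 5 rows; each row shifts and turns the pose as measured when the row begins, along the tool's axes as they then stand; what a row does not reach is not made up. A row lasts 1/10 s, in which the tool goes at most 50 mm and 8.59 degrees, less where a joint would pass 70% of its speed; a pose out of reach is approached as far as the arm can. A call with a gripper value outside its range is refused whole. The fingers move at their own pace and stop on an object; "newtons" is the grip in N (left out, the last holds). Time passes only in rows, so rows that do not move let the fingers close. It gives the time, the measured TCP pose, the force and the opening at its end, in the units of the state.
- arm.sense(): the state, without advancing time (a new reading comes with each control period).
- viewer.read_camera(name): name is "scene" or "top"; returns a dict with "frame" (480x640x3 uint8, blue, green, red), "fx", "fy", "cx", "cy" (pixels), "rvec" (rotation vector, rad) and "tvec" (3), from world to camera coordinates, as OpenCV has them. Camera axes: x right, y down, z forward; pixel columns grow to the right and rows downward; lengths in mm; the calibration is good to about 2 mm. A picture is of the moment at which its call begins. There is no depth.
- ticket.job_done(): hands the job in, once; it reports no verdict.
The state is a dict: "time_s": time; "joint_positions": joint angles; "joint_velocities": joint speeds; "tau": joint torques, N m; "tcp_pos": TCP position; "ee_rot": TCP orientation; "ft_force": force on the tool from outside, world axes, zero at the start; "wrist_torque": the same for the moment, N m; "opening": opening from 0.0 (shut) to 1.0 (fully open).
Only numpy, scipy, OpenCV 4.12 (cv2) and the standard library are available. Lean on these libraries where they do the work, as an engineer would, in place of code of your own. Each camera call takes 0.05 s, during which the arm holds its last target. There are 200 camera calls.

## Task

The vial shaker is still locked for transport. Release its transit lock: with the fingertips, gently push the black-headed pin along its L-shaped slot to the corner, then push it sideways along the other leg until it is fully at that end, and let go. Only push the pin, never pinch it, and leave the vials and the beaker round the shaker where they stand.

Things in the scene. Friction and masses are not known exactly. Their poses are not given: they have to be found in the camera images.
- shaker: fixed vial shaker: white housing 212 x 212 mm, flat grey front deck with its top 40 mm above the worktop. Origin on the worktop near the middle; z up, -x its front (small black knob, roughly facing the robot), +y its left. Deck: x -98 to +52 mm, y -103 to +103 mm; behind it a raised vial holder, 56 mm high. The deck's 13 mm wide L-slot runs 65 mm along +x, then 90 mm along +y.
- slot_locked_end (a point): point on the deck's top (40 mm above the worktop), on the slot's centre line: the pin's place at the locked end, nearest the front
- slot_corner (a point): the same for the corner of the slot, 65 mm along the shaker's +x from slot_locked_end
- slot_free_end (a point): the same for the free end of the slot, 90 mm along the shaker's +y from slot_corner: where the pin must finish. With 1.5 mm of play about each of these places the pin meets the slot's walls and end
- pin_head (a point): middle of the pin's black head, a 22 mm square block with rounded corners, sides parallel to the shaker's x and y, from 42 to 75 mm above the worktop (this point 58.5 mm). Below it a 10 mm stem runs in the slot. The pin is captive: it cannot lift, tilt or turn, slides with about 1.2 N of friction and stays where left. It starts 0 to 20 mm from slot_locked_end
- lock_along (a joint): travel of the pin along the shaker's +x (m): 0 at slot_locked_end, 0.065 at the corner and in the whole second leg
- lock_across (a joint): travel of the pin along the shaker's +y (m): 0 in the first leg, 0.090 at slot_free_end
- small_vial: loose white vial with red cap, 32 mm wide and 75 mm tall, standing beside the shaker on its left; origin under its centre. Not to be disturbed
- cap_vial: loose vial with blue cap, 27 mm wide and 56 mm tall, standing beside the shaker on its right; origin under its centre. Not to be disturbed
- beaker: loose glass beaker, 66 x 57 mm and 69 mm tall, standing on the shaker's left, farther back; origin under its centre. Not to be disturbed

How it is judged:
By the outcome, as a careful person would: the job done as asked, in the order asked, and still so for the second after the job is handed in, with the robot touching nothing.
It also fails if it takes over 45 s, if anything falls off the work surface, if the arm or the gripper's body presses on something with over 40 N, if the wrist force passes 120 N, or if a joint passes its speed limit or range.

## Working session

There is one attempt and no reset: what is moved stays moved. The work goes in short steps, Python scripts to look and compute and a tool call to move; the robot and the scene stay as the last step left them, time stands still between calls to the robot, and variables do not carry over. Pictures are saved under pics/ and viewed, about 8 in all and at most 12, crops included, and the job is handed in when it is done.

Besides the shell and the picture viewer there is one more tool, called after "Emit:" as name(argument=value, ...), one argument or row to a line, values as JSON. servo_tool: Moves the arm, as the interface text tells. Its arguments: {"type":"object","properties":{"plan":{"type":"array"},"newtons":{"type":"number"}},"required":["plan"]}

```bash
mkdir -p pics; cat > h.py <<'E'
import numpy as np, cv2
from bench import arm, viewer, ticket
def cam(n):
    c=viewer.read_camera(n); K=np.array([[c["fx"],0,c["cx"]],[0,c["fy"],c["cy"]],[0,0,1.]])
    return c["frame"],K,np.array(c["rvec"],float),np.array(c["tvec"],float)
def back(K,r,t,uv,z):
    R=cv2.Rodrigues(r)[0]; o=-R.T@t.ravel(); d=R.T@np.linalg.solve(K,[*uv,1]); return o+d*(z-o[2])/d[2]
def proj(K,r,t,P): return cv2.projectPoints(np.array(P,float).reshape(-1,1,3),r,t,K,None)[0][:,0]
E
python3 - <<'E'
from h import *
for n in("top","scene"):
    f,K,r,t=cam(n); cv2.imwrite(f"pics/{n}0.png",f); np.savez(n+".npz",K=K,r=r,t=t)
    print(n,K[0,0],(-cv2.Rodrigues(r)[0].T@t.ravel()).round())
print(arm.sense())
E
```

```text
top 477.37783249009027 [359.  18. 956.]
scene 512.9259850988874 [-330. -409.  490.]
{'time_s': 0.1, 'joint_positions': array([-1.46097483e+00,  2.76575900e-01,  1.50595476e+00,  3.58956373e-05,
        1.36070810e+00, -1.20980193e-01]), 'joint_velocities': array([ 0.00074526,  0.00017468, -0.00300878, -0.00148892, -0.0023534 ,
       -0.00192663]), 'tau': array([ 2.44396695e-03, -4.05453408e+01, -2.37781101e+01,  7.03460863e-02,
        2.98824452e-02, -4.88970409e-05]), 'tcp_pos': array([ 131.5049861 , -559.3005202 ,  226.68667073]), 'ee_rot': array([ 0.08143271, -0.0814014 ,  0.70298558, -0.70182177]), 'ft_force': array([ 0.6362649 , -0.56071636, -0.07280688]), 'wrist_torque': array([0.0302146 , 0.03102162, 0.01009496]), 'opening': 1.002857447678896}
```

View pics/top0.png

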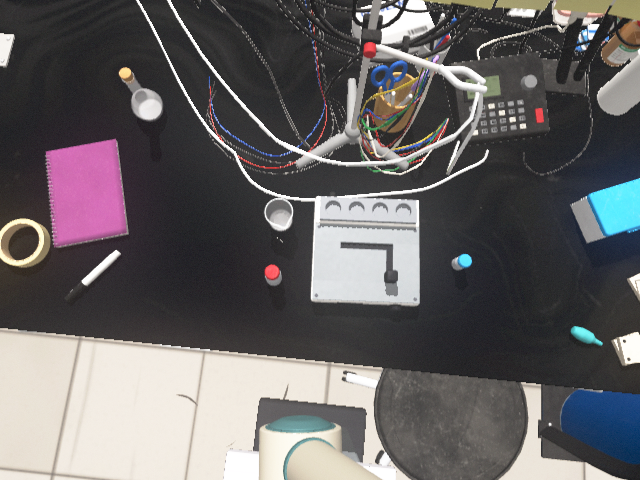

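View pics/scene0.png

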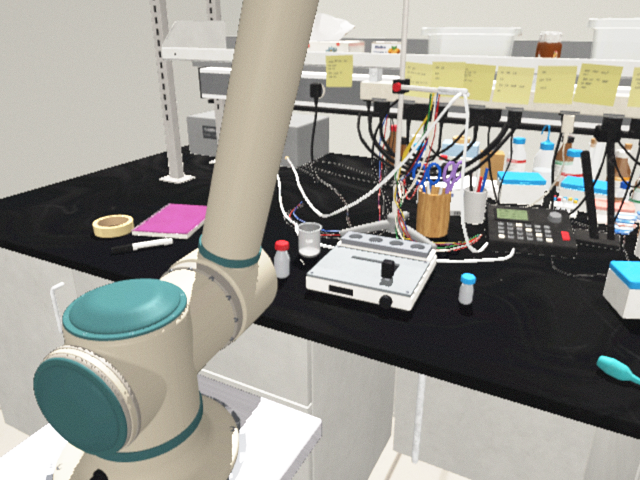

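The top view shows the shaker at about (312–420, 197–305), the slot corner near (390,245), the free end near (342,244) and the pin near (391,277). The vials are at (273,275) and (461,262), and the beaker is at (279,213). I'll enlarge this area to measure it.

```bash
python3 - <<'E'
import cv2
f=cv2.imread("pics/top0.png")[190:310,305:425]
cv2.imwrite("pics/top0c.png",cv2.resize(f,(600,600),interpolation=cv2.INTER_CUBIC))
E
```

```text
(no output)
```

View pics/top0c.png

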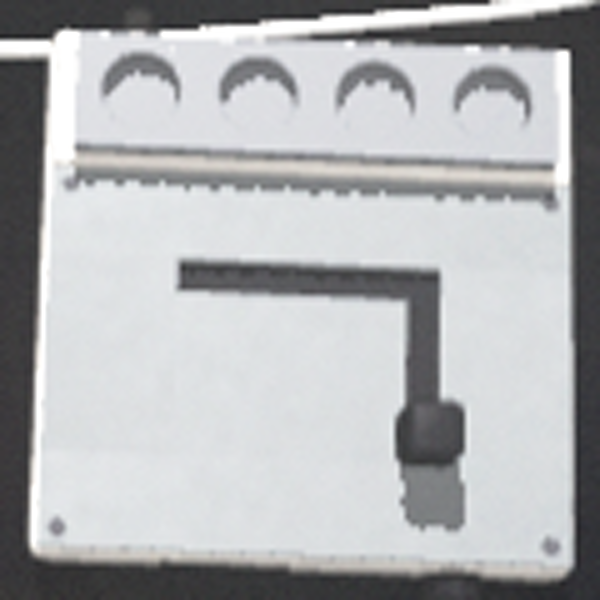

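```bash
python3 - <<'E'
from h import *
d=np.load("top.npz");K,r,t=d["K"],d["r"],d["t"]
B=lambda x,y,z:back(K,r,t,(305+(x+.5)/5-.5,190+(y+.5)/5-.5),z)
print("nadir crop",(proj(K,r,t,[[359,18,0]])[0]-[305,190])*5)
for n,p in dict(corner=(424,283,40),free=(196,275,40),freeL=(180,275,40),fl=(32,548,40),fr=(575,568,40),bl=(52,180,40),br=(575,190,40),headtop=(435,430,75),headtl=(401,402,75),headbr=(465,460,75)).items(): print(n,B(*p).round(1))
a=B(424,283,40);b=B(196,275,40);print(np.linalg.norm(a-b),np.degrees(np.arctan2(*(b-a)[[1,0]]))-90)
a=B(575,568,40);b=B(32,548,40);print(np.linalg.norm(a-b),np.degrees(np.arctan2(*(b-a)[[1,0]]))-90)
C=lambda u,v,z:back(K,r,t,(u,v),z)
print("vials",C(272,270,75),C(462,261,56),C(279,208,69))
E
```

```text
nadir crop [ 37.80938223 775.14232826]
corner [ 562.5 -112.9   40. ]
free [556.7 -23.5  40. ]
freeL [556.  -17.3  40. ]
fl [443.9  29.6  40. ]
fr [ 457.2 -177.8   40. ]
bl [589.2  36.5  40. ]
br [ 606.1 -169.9   40. ]
headtop [ 499.3 -115.7   75. ]
headtl [ 508.6 -102.4   75. ]
headbr [ 489.3 -127.5   75. ]
89.51517792931932 3.7444129611611743
207.88756974071467 3.6585176376129027
vials [487.38622382 107.03075054  75.        ] [ 544.12050311 -251.06964329   56.        ] [609.72909201 108.61326108  69.        ]
```

```bash
python3 - <<'E'
import cv2
f=cv2.imread("pics/scene0.png")[200:330,270:490]
cv2.imwrite("pics/scene0c.png",cv2.resize(f,None,fx=3.6,fy=3.6,interpolation=cv2.INTER_CUBIC))
E
```

```text
(no output)
```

View pics/scene0c.png

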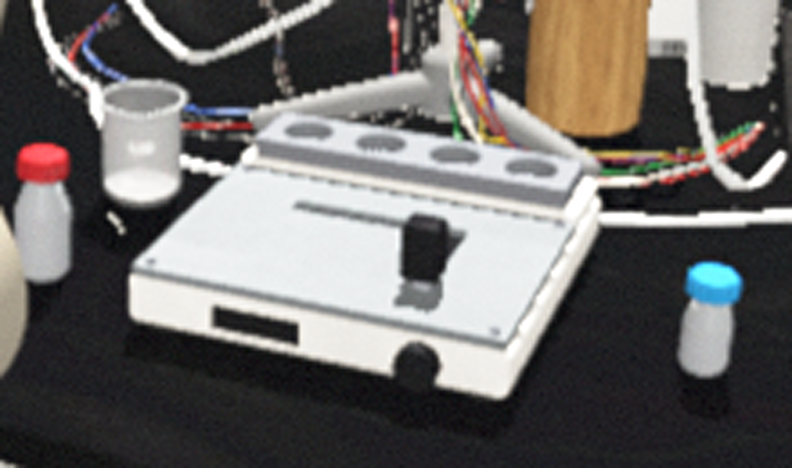

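```bash
cat >> h.py <<'E'
from scipy.spatial.transform import Rotation as Ro
YAW=np.radians(3.6); SX=np.array([np.cos(YAW),np.sin(YAW),0]); SY=np.array([-np.sin(YAW),np.cos(YAW),0])
COR=np.array([562.5,-112.9,0])
# goal: tool y down, tool z (jaw axis) along +-shaker x or y: choose by sign/axis
def rep(g=None,Rg=None):
    s=arm.sense(); q=s["ee_rot"]; R=Ro.from_quat([q[1],q[2],q[3],q[0]]); p=s["tcp_pos"]
    print("t",round(s["time_s"],2),"p",p.round(1),"shaker(from corner)",round((p-COR)@SX,1),round((p-COR)@SY,1),"F",s["ft_force"].round(1),"open",round(s["opening"],2))
    if g is not None: print("shift tool mm",R.inv().apply(np.array(g)-p).round(1))
    if Rg is not None: print("rotvec",(R.inv()*Rg).as_rotvec().round(3))
    return R
def goalR(zax):
    y=np.array([0,0,-1.]); return Ro.from_matrix(np.column_stack([np.cross(y,zax),y,zax]))
def sk(x,y,z): return COR+SX*x+SY*y+[0,0,z]
E
python3 - <<'E'
from h import *
g=sk(-65-45,0,150)
R=rep(g); print(R.as_matrix().round(3))
for n,z in(("+x",SX),("-x",-SX),("+y",SY),("-y",-SY)): print(n,(R.inv()*goalR(z)).as_rotvec().round(3))
print(arm.sense()["joint_positions"])
E
```

```text
t 0.1 p [ 131.5 -559.3  226.7] shaker(from corner) -458.2 -418.5 F [ 0.6 -0.6 -0.1] open 1.0
shift tool mm [-413.2   77.4 -354.2]
[[-0.973 -0.     0.229]
 [-0.229  0.002 -0.973]
 [-0.    -1.    -0.002]]
+x [ 1.000e-03 -1.403e+00 -1.000e-03]
-x [1.000e-03 1.739e+00 1.000e-03]
+y [-0.000e+00 -2.974e+00 -2.000e-03]
-y [ 0.002  0.168 -0.   ]
[-1.46097483e+00  2.76575900e-01  1.50595476e+00  3.58956373e-05
  1.36070810e+00 -1.20980193e-01]
```

Emit:
servo_tool(
  plan=[
    [[0,0.084,0],[0,0,0],0],
    [[0,0.084,0],[0,0,0],0],
    [[0,0,0],[-0.03,0,-0.03],0],
    [[0,0,0],[-0.03,0,-0.03],0],
    [[0,0,0],[-0.03,0,-0.03],0],
  ],
  newtons=20,
)

```text
time_s: 0.6
tcp_pos: [215.0, -465.2, 223.3]
ee_rot: [0.016, -0.017, 0.709, -0.705]
ft_force: [0.5, -0.2, 0.1]
opening: 0.612
```

```bash
python3 -c "
from h import *
rep(sk(-110,0,150),goalR(-SY))"
```

```text
t 0.6 p [ 215.  -465.2  223.3] shaker(from corner) -368.9 -329.8 F [ 0.5 -0.2  0.1] open 0.61
shift tool mm [-253.9   74.4 -333.5]
rotvec [ 0.005 -0.015  0.002]
```

Emit:
servo_tool(
  plan=[
    [[0,-0.015,0],[-0.028,0,-0.037],0],
    [[0,0,0],[-0.028,0,-0.037],0],
    [[0,0,0],[-0.028,0,-0.037],0],
    [[0,0,0],[-0.028,0,-0.037],0],
    [[0,0,0],[-0.028,0,-0.037],0],
  ],
)

```text
time_s: 1.1
tcp_pos: [347.3, -264.4, 222.2]
ee_rot: [0.02, -0.022, 0.709, -0.704]
ft_force: [1.3, -0.3, -0.1]
opening: 0.185
```

Emit:
servo_tool(
  plan=[
    [[0,0,0],[-0.028,0,-0.037],0],
    [[0,0,0],[-0.025,0,-0.037],0],
    [[0,0,0],[-0.02,0,-0.03],0],
    [[0,0,0],[-0.02,0,-0.03],0],
    [[0,0,0],[0,0,0],0],
  ],
)

```text
time_s: 1.6
tcp_pos: [435.7, -113.6, 222.1]
ee_rot: [0.022, -0.024, 0.71, -0.703]
ft_force: [-0.2, 0.1, -0.2]
opening: 0.007
```

```bash
python3 -c "
from h import *
rep(sk(-110,0,150),goalR(-SY))"
```

```text
t 1.6 p [ 435.7 -113.6  222.1] shaker(from corner) -126.6 7.3 F [-0.2  0.1 -0.2] open 0.01
shift tool mm [-16.7  72.    8. ]
rotvec [0.01  0.002 0.002]
```

Emit:
servo_tool(
  plan=[
    [[0.01,0,0],[-0.02,0.03,0.008],0],
    [[0,0,0],[0,0.035,0],0],
    [[0,0,0],[0,0.035,0],0],
    [[0,0,0],[0,0.03,0],0],
    [[0,0,0],[0,0,0],0],
  ],
)

```text
time_s: 2.1
tcp_pos: [456.8, -122.3, 88.9]
ee_rot: [-0.025, 0.024, -0.705, 0.708]
ft_force: [-0.2, -0.3, 0.2]
opening: 0.004
```

```bash
python3 - <<'E'
from h import *
rep(sk(-90,0,75),goalR(-SY))
f,K,r,t=cam("top"); a=cv2.resize(f[190:310,305:425],(480,480),interpolation=cv2.INTER_CUBIC)
f,*_=cam("scene"); b=cv2.resize(f[190:330,350:440],(309,480),interpolation=cv2.INTER_CUBIC)
cv2.imwrite("pics/c1.png",np.hstack([a,b]))
E
```

```text
t 2.1 p [ 456.8 -122.3   88.9] shaker(from corner) -106.1 -2.7 F [-0.2 -0.3  0.2] open 0.0
shift tool mm [-16.1  13.9  -2.7]
rotvec [-0.005  0.007 -0.   ]
```

View pics/c1.png

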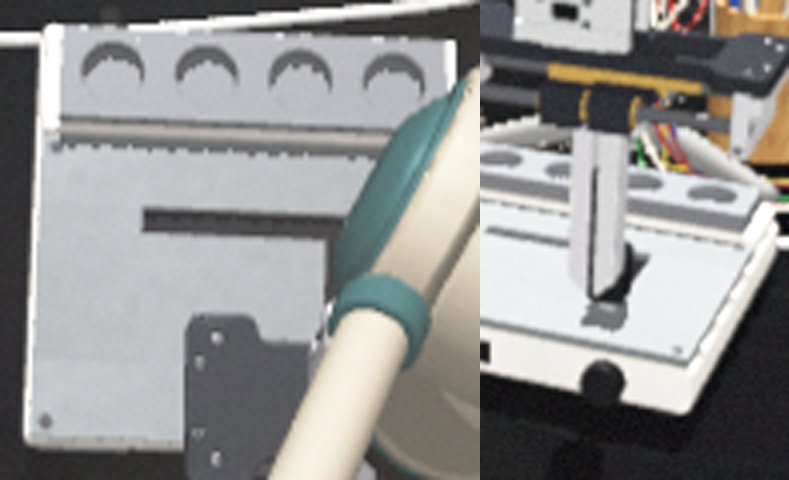

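The fingers are shut and stand just in front of the pin: in the scene half, the tips are at (598,290) and the head is at (628,265). Next I'll lower them and start pushing.

Emit:
servo_tool(
  plan=[
    [[0,0,0],[0,0.014,-0.003],0],
    [[0,0,0],[-0.008,0,0],0],
    [[0,0,0],[-0.008,0,0],0],
    [[0,0,0],[-0.006,0,0],0],
    [[0,0,0],[-0.006,0,0],0],
  ],
)

```text
time_s: 2.7
tcp_pos: [493.3, -121.8, 86.0]
ee_rot: [-0.03, 0.018, -0.702, 0.711]
ft_force: [-0.9, -0.8, -1.3]
opening: 0.006
```

```bash
python3 -c "
from h import *
rep(sk(-19,0,75),goalR(-SY))"
```

```text
t 2.7 p [ 493.3 -121.8   86. ] shaker(from corner) -69.6 -4.6 F [-0.9 -0.8 -1.3] open 0.01
shift tool mm [-50.4  11.8  -4.5]
rotvec [-0.014  0.005 -0.017]
```

Emit:
servo_tool(
  plan=[
    [[-0.014,0.005,-0.017],[0.012,0,-0.004],0],
    [[0,0,0],[0,0.012,0],0],
    [[0,0,0],[0,0,0],0],
    [[0,0,0],[0,0,0],0],
  ],
)

```text
time_s: 3.1
tcp_pos: [482.8, -118.8, 75.8]
ee_rot: [-0.023, 0.021, -0.707, 0.707]
ft_force: [1.0, 0.4, 1.0]
opening: 0.006
```

```bash
python3 -c "
from h import *
rep(sk(-19,0,74),goalR(-SY))"
```

```text
t 3.1 p [ 482.8 -118.8   75.8] shaker(from corner) -79.9 -0.9 F [1.  0.4 1. ] open 0.01
shift tool mm [-60.9   2.   -0.9]
rotvec [-0.     0.    -0.003]
```

Settled, and the pose is good. I'll push on in small steps.

Emit:
servo_tool(
  plan=[
    [[0,0,0],[-0.008,0.001,-0.001],0],
    [[0,0,0],[-0.008,0,0],0],
    [[0,0,0],[-0.008,0,0],0],
    [[0,0,0],[-0.008,0,0],0],
    [[0,0,0],[0,0,0],0],
  ],
)

```text
time_s: 3.6
tcp_pos: [516.8, -115.6, 75.6]
ee_rot: [-0.023, 0.022, -0.707, 0.707]
ft_force: [-1.3, -0.9, 0.0]
opening: 0.006
```

```bash
python3 -c "
from h import *
rep(sk(-19,0,74),goalR(-SY))"
```

```text
t 3.6 p [ 516.8 -115.6   75.6] shaker(from corner) -45.8 0.1 F [-1.3 -0.9  0. ] open 0.01
shift tool mm [-26.8   1.7   0.2]
rotvec [-0.     0.001 -0.002]
```

Emit:
servo_tool(
  plan=[
    [[0,0,0],[-0.006,0,0],0],
    [[0,0,0],[-0.006,0,0],0],
    [[0,0,0],[-0.005,0,0],0],
    [[0,0,0],[-0.003,0,0],0],
    [[0,0,0],[0,0,0],0],
  ],
)

```text
time_s: 4.1
tcp_pos: [538.3, -114.1, 75.5]
ee_rot: [-0.023, 0.022, -0.707, 0.707]
ft_force: [-1.4, -0.7, 0.2]
opening: 0.003
```

Emit:
servo_tool(
  plan=[
    [[0,0,0],[-0.003,0,0],0],
    [[0,0,0],[0,0,0],0],
  ],
)

```text
time_s: 4.3
tcp_pos: [541.6, -113.9, 75.5]
ee_rot: [-0.023, 0.022, -0.707, 0.707]
ft_force: [0.0, 0.5, -0.2]
opening: 0.004
```

```bash
python3 -c "
from h import *
rep(sk(-19,0,74),goalR(-SY))"
```

```text
t 4.3 p [ 541.6 -113.9   75.5] shaker(from corner) -20.9 0.3 F [ 0.   0.5 -0.2] open 0.0
shift tool mm [-1.9  1.5  0.3]
rotvec [-0.     0.001 -0.001]
```

Emit:
servo_tool(
  plan=[
    [[0,0,0],[-0.002,0,0],0],
    [[0,0,0],[0,0,0],0],
  ],
)

```text
time_s: 4.5
tcp_pos: [543.1, -113.7, 75.5]
ee_rot: [-0.022, 0.023, -0.707, 0.707]
ft_force: [-1.7, -0.4, -0.5]
opening: 0.003
```

Emit:
servo_tool(
  plan=[
    [[0,0,0],[-0.002,0,0],0],
  ],
)

```text
time_s: 4.6
tcp_pos: [543.4, -113.7, 75.5]
ee_rot: [-0.021, 0.024, -0.707, 0.707]
ft_force: [-7.3, -1.2, 6.1]
opening: 0.003
```

Emit:
servo_tool(
  plan=[
    [[0,0,0],[-0.002,0,0],0],
  ],
)

```text
time_s: 4.7
tcp_pos: [543.4, -113.7, 75.6]
ee_rot: [-0.02, 0.026, -0.707, 0.707]
ft_force: [-5.6, -1.2, 5.0]
opening: 0.007
```

The wall contact came at shaker x −19.1, which matches the expected −19. I'll back off and go round to the pin's right side.

Emit:
servo_tool(
  plan=[
    [[0,0,0],[0.015,0,0],0],
    [[0,0,0],[0.005,0,0.015],0],
    [[0,0,0],[0,0,0.015],0],
    [[0,0,0],[0,0,0.012],0],
    [[0,0,0],[0,0,0],0],
  ],
)

```text
time_s: 5.2
tcp_pos: [530.5, -162.0, 76.8]
ee_rot: [-0.023, 0.022, -0.706, 0.708]
ft_force: [0.4, 0.0, -0.3]
opening: 0.007
```

```bash
python3 -c "
from h import *
rep(sk(0.5,-40,74),goalR(-SY))"
```

```text
t 5.2 p [ 530.5 -162.    76.8] shaker(from corner) -35.0 -47.0 F [ 0.4  0.  -0.3] open 0.01
shift tool mm [-35.5   2.8  -6.9]
rotvec [-0.003  0.001 -0.001]
```

Emit:
servo_tool(
  plan=[
    [[0,0,0],[-0.012,0.002,0],0],
    [[0,0,0],[-0.012,0,0],0],
    [[0,0,0],[-0.01,0,0],0],
    [[0,0,0],[0,0,0],0],
  ],
)

```text
time_s: 5.6
tcp_pos: [569.6, -160.5, 74.4]
ee_rot: [-0.023, 0.021, -0.706, 0.708]
ft_force: [-0.1, 0.4, -0.2]
opening: 0.007
```

```bash
python3 - <<'E'
from h import *
rep(sk(0.5,-24,74),goalR(-SY))
f,K,r,t=cam("top"); a=cv2.resize(f[190:310,305:425],(480,480),interpolation=cv2.INTER_CUBIC)
f,*_=cam("scene"); b=cv2.resize(f[190:330,350:440],(309,480),interpolation=cv2.INTER_CUBIC)
cv2.imwrite("pics/c2.png",np.hstack([a,b]))
E
```

```text
t 5.6 p [ 569.6 -160.5   74.4] shaker(from corner) 4.1 -47.9 F [-0.1  0.4 -0.2] open 0.01
shift tool mm [  3.6   0.3 -23.9]
rotvec [-0.003 -0.001 -0.003]
```

View pics/c2.png

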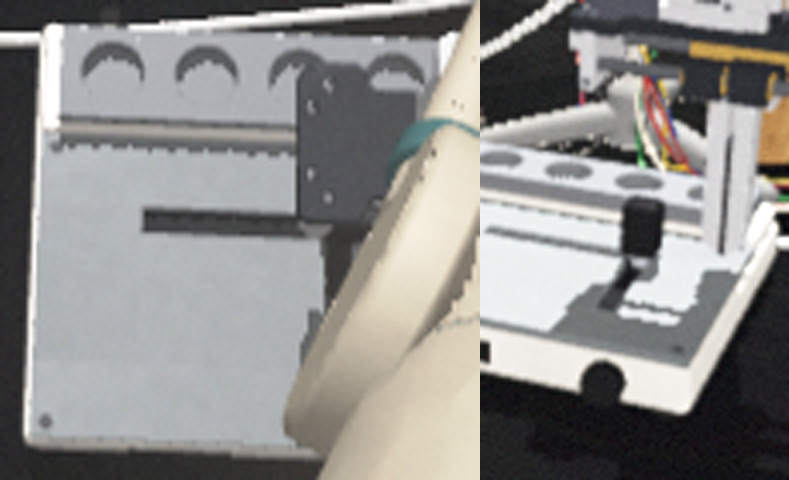

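The pin head is at the corner, at (642,228) in the scene half, and the fingers stand clear on its right at (725,240). Next is the sideways push.

Emit:
servo_tool(
  plan=[
    [[0,0,0],[0.004,0,-0.008],0],
    [[0,0,0],[0,0,-0.007],0],
    [[0,0,0],[0,0,-0.007],0],
    [[0,0,0],[0,0,-0.007],0],
    [[0,0,0],[0,0,0],0],
  ],
)

```text
time_s: 6.2
tcp_pos: [559.7, -128.1, 74.2]
ee_rot: [-0.022, 0.022, -0.706, 0.707]
ft_force: [0.5, 1.2, 0.2]
opening: 0.001
```

```bash
python3 -c "
from h import *
rep(sk(0.5,66.5,74),goalR(-SY))"
```

```text
t 6.2 p [ 559.7 -128.1   74.2] shaker(from corner) -3.7 -15.0 F [0.5 1.2 0.2] open 0.0
shift tool mm [ -4.3  -0.  -81.5]
rotvec [-0.002  0.     0.   ]
```

Emit:
servo_tool(
  plan=[
    [[0,0,0],[-0.001,0,-0.008],0],
    [[0,0,0],[-0.001,0,-0.008],0],
    [[0,0,0],[-0.001,0,-0.008],0],
    [[0,0,0],[0,0,-0.008],0],
    [[0,0,0],[0,0,0],0],
  ],
)

```text
time_s: 6.7
tcp_pos: [558.8, -94.3, 74.1]
ee_rot: [-0.021, 0.024, -0.705, 0.708]
ft_force: [0.3, -0.4, 0.1]
opening: 0.005
```

```bash
python3 -c "
from h import *
rep(sk(0.5,66.5,74),goalR(-SY))"
```

```text
t 6.7 p [558.8 -94.3  74.1] shaker(from corner) -2.5 18.8 F [ 0.3 -0.4  0.1] open 0.01
shift tool mm [ -3.1  -0.1 -47.7]
rotvec [-0.004  0.001  0.004]
```

Emit:
servo_tool(
  plan=[
    [[0,0,0],[-0.001,0,-0.008],0],
    [[0,0,0],[0,0,-0.008],0],
    [[0,0,0],[0,0,-0.008],0],
    [[0,0,0],[0,0,-0.008],0],
    [[0,0,0],[0,0,-0.004],0],
  ],
)

```text
time_s: 7.2
tcp_pos: [557.4, -55.6, 73.9]
ee_rot: [-0.021, 0.024, -0.705, 0.708]
ft_force: [-1.1, -2.3, 0.8]
opening: 0.008
```

Emit:
servo_tool(
  plan=[
    [[0,0,0],[0,0,-0.003],0],
    [[0,0,0],[0,0,0],0],
  ],
)

```text
time_s: 7.4
tcp_pos: [557.2, -51.2, 74.0]
ee_rot: [-0.022, 0.024, -0.705, 0.708]
ft_force: [-1.1, -1.7, -0.5]
opening: 0.006
```

```bash
python3 -c "
from h import *
rep(sk(0.5,66.5,74),goalR(-SY))"
```

```text
t 7.4 p [557.2 -51.2  74. ] shaker(from corner) -1.4 61.9 F [-1.1 -1.7 -0.5] open 0.01
shift tool mm [-2.  -0.1 -4.6]
rotvec [-0.004  0.002  0.004]
```

Emit:
servo_tool(
  plan=[
    [[0,0,0],[0,0,-0.003],0],
    [[0,0,0],[0,0,0],0],
  ],
)

```text
time_s: 7.6
tcp_pos: [557.1, -47.9, 73.9]
ee_rot: [-0.022, 0.024, -0.705, 0.708]
ft_force: [-0.6, 0.4, 0.6]
opening: 0.006
```

Emit:
servo_tool(
  plan=[
    [[0,0,0],[0,0,-0.002],0],
    [[0,0,0],[0,0,0],0],
  ],
)

```text
time_s: 7.8
tcp_pos: [557.2, -45.7, 73.8]
ee_rot: [-0.022, 0.024, -0.706, 0.708]
ft_force: [-1.0, -0.4, -0.1]
opening: 0.002
```

Emit:
servo_tool(
  plan=[
    [[0,0,0],[0,0,-0.002],0],
  ],
)

```text
time_s: 7.9
tcp_pos: [557.2, -44.0, 73.8]
ee_rot: [-0.021, 0.024, -0.706, 0.708]
ft_force: [-0.6, -2.3, -0.7]
opening: 0.004
```

Emit:
servo_tool(
  plan=[
    [[0,0,0],[0,0,-0.002],0],
  ],
)

```text
time_s: 8.0
tcp_pos: [557.2, -43.7, 73.8]
ee_rot: [-0.022, 0.024, -0.704, 0.709]
ft_force: [-0.5, -9.3, -0.7]
opening: 0.003
```

The force rose to 9.3 N and the motion stopped at shaker y of about 69, so the pin is at the end wall. I'll retreat to the right, then up.

Emit:
servo_tool(
  plan=[
    [[0,0,0],[0,0,-0.002],0],
    [[0,0,0],[0,0,0.015],0],
    [[0,0,0],[0,-0.01,0.015],0],
    [[0,0,0],[0,-0.04,0],0],
    [[0,0,0],[0,-0.04,0],0],
  ],
)

```text
time_s: 8.5
tcp_pos: [556.8, -74.2, 162.2]
ee_rot: [-0.018, 0.028, -0.705, 0.708]
ft_force: [0.6, 0.2, 0.3]
opening: 0.007
```

Emit:
servo_tool(
  plan=[
    [[0,0,0],[0,-0.035,0.02],0],
    [[0,0,0],[0.02,0,0.04],0],
    [[0,0,0],[0.02,0,0.04],0],
    [[0,0,0],[0.02,0,0.04],0],
    [[0,0,0],[0.02,0,0.04],0],
  ],
)

```text
time_s: 9.0
tcp_pos: [495.2, -265.0, 212.4]
ee_rot: [-0.029, 0.021, -0.704, 0.709]
ft_force: [0.4, -0.1, 0.3]
opening: 0.002
```

Emit:
servo_tool(
  plan=[
    [[0,0,0],[0.02,0,0.04],0],
    [[0,0,0],[0.02,0,0.03],0],
    [[0,0,0],[0,0,0],0],
    [[0,0,0],[0,0,0],0],
  ],
)

```text
time_s: 9.4
tcp_pos: [456.4, -349.2, 216.5]
ee_rot: [-0.027, 0.014, -0.703, 0.711]
ft_force: [-0.3, 1.0, -0.1]
opening: 0.007
```

```bash
python3 - <<'E'
from h import *
rep()
f,K,r,t=cam("top"); a=cv2.resize(f[190:310,305:425],(480,480),interpolation=cv2.INTER_CUBIC)
c=f[180:320,240:480]
f,*_=cam("scene"); b=cv2.resize(f[200:330,270:490],(320,189))
c=cv2.resize(c,(320,187)); p=np.zeros((480,320,3),np.uint8); p[:189]=b; p[240:427]=c
cv2.imwrite("pics/c3.png",np.hstack([a,p]))
for n,q in(("free",(556.7,-23.5)),("corner",(562.5,-112.9))):
    print(n,((proj(K,r,t,[[*q,75]])[0]-[305,190])*4).round())
E
```

```text
t 9.4 p [ 456.4 -349.2  216.5] shaker(from corner) -120.8 -229.1 F [-0.3  1.  -0.1] open 0.01
free [160. 203.]
corner [349. 210.]
```

View pics/c3.png

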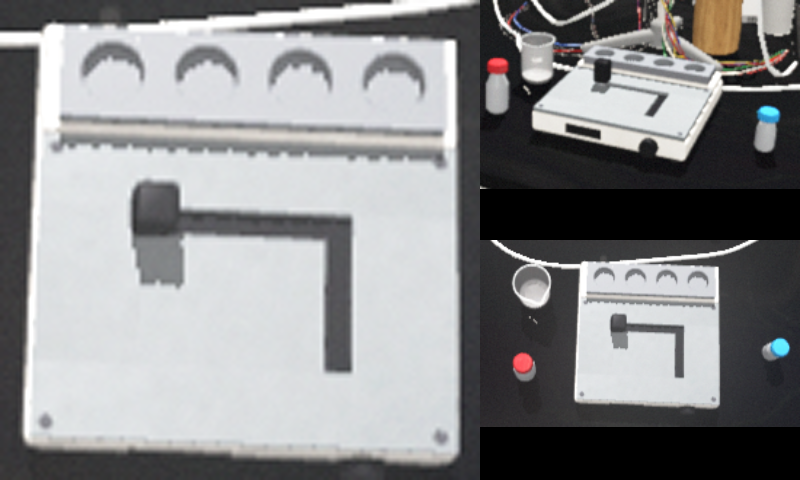

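The head is at (157,206) in the crop, and the free end projects to (160,203) at head height. The vials and beaker are where they were. I'll hand it in.

```bash
python3 -c "
from bench import ticket
print(ticket.job_done())"
```

```text
the job is handed in; nothing more can be done
None
```

The shaker's transit lock is released: the pin is at the free end of its slot. I handed the job in at about 9.5 s of robot time.

**What I did:** With the fingers shut, I pushed the pin along +x to the corner. It met the wall at about 7 N, with the tool 19.1 mm short of the corner where I expected 19. I then went round to its right side and pushed it along +y until it stopped at the end wall at about 9 N, and backed the arm well clear. The pin was never pinched.

**Last checks:**
- **Pin:** In the top picture the head is within about 4 enlarged pixels (2 mm) of where the free end should appear. The tool stopped about 1.5 mm beyond my estimate for the end wall, which is within the accuracy of the measurement.
- **Surroundings:** By eye, both vials and the beaker stand where they did at the start; I did not measure them again.
- **One deviation:** The first few millimetres of the push were made with the fingertips about 11 mm higher than planned, though still against the head. I backed off, lowered them and carried on.

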